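# Gauge a pipe nipple and store the reading

## Task

Gauge the short steel pipe standing on the bench caliper: slide the caliper's carriage shut so that the pipe is nipped against the fixed jaw, with the sprung anvil clearly pushed in, gently and without tipping the pipe. Then flip up the guard on the small readout box until it stays up by itself, and press the button beneath it all the way down and let go. Leave the pipe nipped and the guard up.

Things in the scene. Friction and masses are not known exactly. Their poses are not given: they have to be found in the camera images.
- caliper: Bench caliper, fixed to the table: a grey bed plate 80 (x) x 260 (y) x 20 mm high. Origin: centre of its underside, on the table. The carriage slides along the caliper's own y axis. Fixed jaw at its -y end, carriage at its +y end.
- fixed_jaw: Dark steel block that is the caliper's fixed jaw, 50 wide (x), 22 thick, top 70 mm above the table. Its frame coincides with the caliper's frame (origin at the caliper's origin); its flat measuring face is at y = -90 mm of that frame and looks to +y.
- carriage (a joint): Carriage position in m: 0 fully open, up to 0.110; it grows as the carriage moves to the caliper's -y, towards the fixed jaw. At 0 the anvil's free face is at y = +40 mm of the caliper frame (130 mm from the fixed jaw's face), so the opening is 130 mm minus this value. It drags with about 8 N of friction and stays where it is left. The carriage is a dark block 50 x 50 mm, top 71 mm above the table.
- carriage_grip (a point): Grip point of the aluminium fin that stands on the carriage: the fin is 30 mm wide along the caliper's x, 12 mm thick along its y, and rises from 71 to 111 mm above the table; this point is on its middle, 93 mm above the table. It moves with the carriage; axes as the caliper's.
- anvil (a joint): How far the sprung anvil is pushed back into the carriage, in m: 0 free, 0.009 fully in. Spring: about 1 N at the start, 5.5 N fully in. Pushing the pipe along the bed alone presses it in by up to about 3 mm.
- anvil_face (a point): Centre of the anvil's flat round face (26 mm across, 8 mm thick, standing 10 mm clear of the carriage when free), 45 mm above the table; the face looks to the caliper's -y.
- nipple: Short plain steel pipe standing upright on the caliper's bed between the jaws, loose: outside diameter 48 mm, bore 40 mm, 45 mm tall, 0.2 kg. Origin: centre of its underside, 20 mm above the table; z axis along the pipe, up.
- pod: Readout box, fixed to the table: grey plastic, 115 (x) x 90 (y) x 45 mm high, with a small display on its rear (+x) half. Origin on the table under the guard; the box spans x = -45 to +70 mm of its frame. Its -x side is its front, towards the robot.
- guard (a joint): Opening angle of the dark steel guard over the button, in rad: 0 shut, 1.95 fully back. It opens by its front edge rising and swinging back to the pod's +x. Stiff hinge (0.06 N m): it stays at whatever angle it is left.
- guard_tab (a point): Centre of the lifting tab, an upright steel plate that sticks out forward from the guard's front: 10 mm thick (y), 16 mm high, reaching 40 mm forward; this point is 26 mm out from the guard's front wall and 14 mm from the tab's tip, 61 mm above the table when shut, past the front of the box. It moves with the guard (97 mm in front of and 11 mm above the hinge when shut). The guard itself is 52 mm wide and 68 mm long.
- guard_hinge (a point): The guard's hinge, a fixed point on the hinge line, which runs along the pod's y axis; at x = +26 mm, 50 mm above the table. Axes as the pod's.
- store (a joint): Travel of the button under the guard, in m: 0 free, 0.005 fully down (about 5 N); it springs back when let go.
- store_top (a point): Centre of the top of the round button, 24 mm across, at x = -18 mm of the pod's frame; reachable only when the guard is up.
There are look-alikes about, which are no part of the job. Leave any red or turquoise look-alike of the pod alone.

How it is judged:
By the outcome, as a careful person would: the job done as asked, in the order asked, and still so for the second after the job is handed in, with the robot touching nothing.
It also fails if it takes over 58 s, if anything falls off the work surface, if the arm or the gripper's body presses on something with over 40 N, if the wrist force passes 120 N, or if a joint passes its speed limit or range.

## Robot

A 6-joint arm with a two-finger parallel gripper is mounted at the origin on the work surface. World frame = base frame: x ahead of the robot, y to its left, z up, the work surface at z = 0. Lengths are in m, angles in rad, forces in N, time in s.
With the tool pointing down it reaches from about 0.3 to 0.875 m from the base axis. Payload 6.4 kg.
Tool frame: the origin (TCP) lies midway between the tips of the shut fingers; the grasp point (between the pads) lies 19 mm behind it (ctrl.pinch_z is the distance from the TCP to the grasp point, in m); z points along the fingers, y is the line along which they close (so a half turn about z gives the same grasp; the last joint's range is limited). The gripper opens to 85 mm and grips with 20 to 120 N. Pads are 22 mm wide; open, the fingers measure 114 mm over their backs; the gripper's body (76 mm by 85 mm) begins 54 mm behind the grasp point. The pads swing forward as they close: fully open they stand 13 mm farther back than shut.
Start: joints at [-1.313, 0.181, 1.607, -0, 1.354, -0.206], TCP at [0.257, -0.514, 0.231] pointing down, gripper open.
Joint ranges: [-2.99, 2.99], [-0.89, 2.07], [0.3, 2.58], [-1.14, 4.28], [0, 2.63], [-3.12, 3.12]. Speed limits (rad/s): [2.57, 2.57, 3.01, 3.14, 3.14, 3.14].

## Interface

Orientations are given as a unit quaternion [w, x, y, z].
In Python, from bench import ctrl gives the robot as it stands.
- The arm moves only by the tool apply_moves, never from a script. Its argument "moves" is a list of rows, each an object with "jaw": the opening, from 0 (shut) to 1 (fully open); "offset": the shift along the tool's x, y, z in mm, a list of three; "rot": the turn, a rotation vector about the tool's x, y, z in degrees, a list of three. In form: [{"jaw": jaw, "offset": [dx, dy, dz], "rot": [ax, ay, az]}, ...]. A call has exactly 5 rows; each row shifts and turns the commanded pose from where the row before left it, along the tool's axes as they then stand; what a row does not reach is not made up. A row lasts 1/8 s, in which the tool goes at most 62.5 mm and 10.7 degrees, less where a joint would pass 70% of its speed; a pose out of reach is approached as far as the arm can. A call is refused whole if a number of a shift passes 62.5 or a number of a turn 10.7, either way. A call with a gripper value outside its range is refused whole. The fingers move at their own pace and stop on an object; the grip force is fixed at half the most. Time passes only in rows, so rows that do not move let the fingers close, or fill a call up. It gives the time, the measured TCP pose, the force, the opening and the grip force at its end, in the units of the state.
- ctrl.get_obs(): the state, without advancing time (a new reading comes with each control period).
- ctrl.camera(name): name is "scene" or "side" or "wrist"; returns (picture, depth): 420x560x3 uint8, red, green, blue; 420x560 float32, m along the optical axis (not along the pixel's ray), 0 where there is no reading.
- ctrl.camera_params(name): a dict with "K" (3x3 intrinsics, pixels), "cam_to_world" (4x4, takes a point from camera to world coordinates); the wrist camera has in their place "mount" (4x4, takes a point from camera to tool coordinates, whose origin is the TCP and whose axes are the flange's). Camera axes: x right, y down, z forward; pixel columns grow to the right and rows downward; lengths in m; the calibration is good to about 2 mm. A picture is of the moment at which its call begins: read the wrist's pose just before it. camera_params takes no time and is no camera call.
- ctrl.hand_in(): hands the job in; it is judged then, once.
Trained networks look in the newest picture that a camera, given by its name, has taken for a name from the list of things; names that differ only in an ending like _2 or _b are one class to them, and where a whole thing is asked for, a point or a joint stands for the part that bears it (a point fixed in the world has none). Each returns a list of dicts, best first, with "score" (0 to 1); they miss things now and then, are a little off and sometimes report something else, mostly with a low value. They report only what shows in the picture. A call takes as long as a camera call. They do not tell look-alikes from the thing itself.
- ctrl.outline_of(camera, target): "region" (420x560 bool, what is visible of it) and "position" ([column, row] in pixels, amid what is visible of it).
The state is a dict: "time_s": time; "q": joint angles; "dq": joint speeds; "joint_efforts": joint torques, N m; "eef_pos": TCP position; "eef_rot": TCP orientation; "wrist_force": force on the tool from outside, world axes, zero at the start; "torque": the same for the moment, N m; "opening": opening from 0.0 (shut) to 1.0 (fully open); "grasp_force": force on a finger pad.
Only numpy, scipy, OpenCV 4.12 (cv2) and the standard library are available. Lean on these libraries where they do the work, as an engineer would, in place of code of your own. Each camera call takes 0.05 s, during which the arm holds its last target. There are 200 camera calls.

## Working session

There is one attempt and no reset: what is moved stays moved. The work goes in short steps, Python scripts to look and compute and a tool call to move; the robot and the scene stay as the last step left them, time stands still between calls to the robot, and variables do not carry over. Pictures are saved under pics/ and viewed, at most 11 in all, crops included, and the job is handed in when it is done.

Besides the shell and the picture viewer there is one more tool, called after "Emit:" as a command line: name --argument value ..., lists and objects as JSON in quotes. apply_moves: Moves the arm, as the interface text tells. Its arguments: {"type":"object","properties":{"moves":{"type":"array"}},"required":["moves"]}

```bash
mkdir -p pics; ls
cat > h.py <<'E'
import numpy as np, cv2
from bench import ctrl
from scipy.spatial.transform import Rotation as R
def T_tool():
    o=ctrl.get_obs(); q=o["eef_rot"]; T=np.eye(4)
    T[:3,:3]=R.from_quat([q[1],q[2],q[3],q[0]]).as_matrix(); T[:3,3]=o["eef_pos"]; return T
def cloud(name):
    T=T_tool(); im,d=ctrl.camera(name); p=ctrl.camera_params(name); K=p["K"]
    C=T@p["mount"] if "mount" in p else p["cam_to_world"]
    v,u=np.mgrid[:420,:560]; P=np.stack([(u-K[0,2])/K[0,0]*d,(v-K[1,2])/K[1,1]*d,d],-1)
    W=P@C[:3,:3].T+C[:3,3]; W[d==0]=np.nan
    return im,d,W
E
python3 - <<'E'
from h import *
out=[]
for c in ["scene","side"]:
    im,d,W=cloud(c); np.save(f"{c}.npy",W)
    cv2.imwrite(f"pics/{c}0.png",im[:,:,::-1])
    for t in ["caliper","fixed_jaw","carriage","nipple","pod","guard","guard_tab","carriage_grip"]:
        for r in ctrl.outline_of(c,t)[:3]:
            m=r["region"]; w=W[m]; w=w[~np.isnan(w[:,0])]
            print(c,t,round(r["score"],2),np.round(r["position"]),m.sum(),np.round(np.median(w,0),3) if len(w) else None)
print(ctrl.get_obs()["time_s"])
E
```

```text
pics
scene caliper 0.83 [360. 219.] 2128 [0.522 0.14  0.02 ]
scene fixed_jaw 0.55 [339. 234.] 389 [0.532 0.031 0.056]
scene carriage 0.98 [368. 195.] 702 [0.506 0.184 0.058]
scene carriage 0.44 [264. 279.] 833 [ 0.506 -0.197  0.074]
scene nipple 0.57 [347. 218.] 344 [0.511 0.094 0.051]
scene pod 0.87 [270. 289.] 2472 [ 0.537 -0.202  0.045]
scene pod 0.83 [247. 231.] 1977 [ 0.361 -0.123  0.044]
scene pod 0.66 [140. 252.] 2013 [ 0.235 -0.352  0.044]
scene guard 0.93 [239. 214.] 611 [ 0.33  -0.121  0.073]
scene guard 0.91 [314. 155.] 456 [0.295 0.193 0.072]
scene guard 0.63 [264. 276.] 787 [ 0.508 -0.197  0.074]
scene guard_tab 0.85 [238. 214.] 600 [ 0.331 -0.121  0.073]
scene guard_tab 0.84 [128. 240.] 603 [ 0.197 -0.352  0.074]
scene guard_tab 0.73 [265. 277.] 878 [ 0.506 -0.196  0.074]
scene carriage_grip 0.58 [371. 197.] 779 [0.507 0.185 0.055]
side caliper 0.96 [223. 271.] 2647 [0.487 0.201 0.021]
side fixed_jaw 0.8 [229. 222.] 275 [0.519 0.047 0.062]
side fixed_jaw 0.32 [258. 176.] 1373 [ 0.513 -0.165  0.045]
side carriage 0.76 [220. 272.] 995 [0.482 0.205 0.055]
side nipple 0.78 [231. 237.] 399 [0.506 0.102 0.049]
side pod 0.63 [262. 178.] 1332 [ 0.512 -0.165  0.045]
side pod 0.63 [308. 207.] 1426 [ 0.341 -0.083  0.045]
side pod 0.61 [290. 294.] 2270 [0.304 0.222 0.046]
side guard 0.8 [267. 174.] 529 [ 0.495 -0.183  0.071]
side guard 0.75 [318. 200.] 491 [ 0.322 -0.094  0.072]
side guard 0.56 [301. 288.] 915 [0.284 0.208 0.073]
side guard_tab 0.96 [316. 200.] 421 [ 0.326 -0.093  0.072]
side guard_tab 0.94 [267. 172.] 518 [ 0.496 -0.183  0.071]
side guard_tab 0.62 [301. 289.] 870 [0.284 0.209 0.073]
side carriage_grip 0.83 [222. 270.] 970 [0.482 0.205 0.057]
0.9
```

View pics/scene0.png

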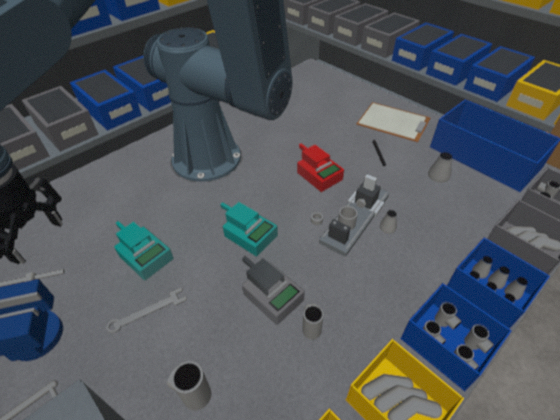

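View pics/side0.png

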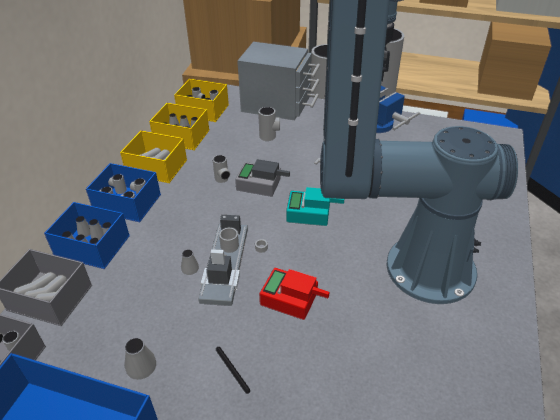

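The scene view shows the grey pod at (270,289), with its tab pointing to the robot, and the caliper at (355,215) with the pipe at (347,215). The fin is at (371,185) and the fixed jaw at (340,232). The red and turquoise pods are look-alikes. Next I fit rough poses.

Run:
```python
from h import *
A=np.concatenate([np.load(c+".npy").reshape(-1,3) for c in ("scene","side")]); A=A[~np.isnan(A[:,0])]
for c in ("scene","side","both"):
    B=A if c=="both" else (lambda a:a[~np.isnan(a[:,0])])(np.load(c+".npy").reshape(-1,3))
    def rect(n,lo,hi,z0,z1):
        m=((B[:,:2]>lo)&(B[:,:2]<hi)).all(1)&(B[:,2]>z0)&(B[:,2]<z1); p=B[m]
        if len(p)<5: print(c,n,len(p));return
        r=cv2.minAreaRect((p[:,:2]*1000).astype(np.float32)); print(c,n,len(p),np.round(r[0],1),np.round(r[1],1),round(r[2],1),np.round(p.mean(0)*1000,1))
    rect("bed",(.42,-.03),(.58,.28),.012,.028)
    rect("fin",(.42,.0),(.58,.3),.085,.12)
    rect("jawtop",(.45,-.05),(.58,.07),.064,.076)
    rect("pipetop",(.45,.05),(.58,.14),.060,.07)
    rect("carrtop",(.42,.13),(.58,.28),.066,.076)
    rect("podtop",(.40,-.3),(.65,-.1),.040,.049)
    rect("guard",(.40,-.3),(.65,-.1),.068,.09)
    rect("tab",(.35,-.3),(.47,-.1),.055,.068)
```

```text
scene bed 1180 [500.7 136.4] [267.9 154.3] 87.6 [521.5 111.7  18.5]
scene fin 111 [495.5 194. ] [30.3 13.8] 11.0 [497.1 191.6 100.1]
scene jawtop 153 [526.   48.3] [50.1 46.5] 11.2 [529.2  37.1  67.9]
scene pipetop 89 [516.4  78.5] [46.8 75.7] 19.7 [514.5  88.1  63.2]
scene carrtop 173 [495.9 193.8] [49.8 51.8] 11.4 [499.8 187.9  69.5]
scene podtop 1198 [ 516.8 -185.9] [117.2 265. ] 76.9 [ 540.3 -192.7   44.2]
scene guard 808 [ 544.5 -191.1] [211.2  53.1] 1.0 [ 531.9 -192.1   74.2]
scene tab 75 [ 408.3 -168.2] [ 24.6 131.9] 59.4 [ 427.7 -178.8   63.8]
side bed 1518 [500.5 138.5] [273.  150.3] 86.3 [488.8 172.4  19.3]
side fin 140 [490.  196.4] [30.6 18.3] 13.4 [488.7 199.1 101.2]
side jawtop 129 [522.8  40.6] [49.  27.7] 13.7 [521.4  41.9  68.6]
side pipetop 119 [510.8  81.3] [45.9 76.7] 19.5 [512.7  82.9  63.7]
side carrtop 238 [489.9 197.2] [50.1 51.3] 11.8 [486.9 203.5  70.1]
side podtop 456 [ 515.4 -180.3] [108.7 257.2] 78.5 [ 536.4 -166.7   44.4]
side guard 384 [ 540.  -189.7] [ 59.  219.9] 89.4 [ 527.5 -186.2   73.9]
side tab 67 [ 411.9 -161.9] [ 47.1 139.7] 59.1 [ 449.5 -186.3   62.2]
both bed 2698 [500.7 138.5] [273.  154.4] 87.6 [503.1 145.8  19. ]
both fin 251 [492.5 196.2] [35.4 19.9] 13.7 [492.4 195.8 100.8]
both jawtop 282 [523.7  48.2] [54.2 46.3] 13.0 [525.6  39.3  68.2]
both pipetop 208 [513.7  80.2] [50.7 80.7] 19.7 [513.5  85.1  63.5]
both carrtop 411 [492.9 195.4] [54.9 56.2] 11.1 [492.3 196.9  69.8]
both podtop 1654 [ 517.5 -184.8] [118.9 264.3] 77.9 [ 539.2 -185.5   44.2]
both guard 1192 [ 540.  -189.4] [ 59.1 220. ] 89.8 [ 530.4 -190.2   74.1]
both tab 142 [ 411.9 -161.9] [ 47.1 139.7] 59.1 [ 438.  -182.4   63. ]
```

```bash
cat >> h.py <<'E'
def down(yaw,tilt=0):
    "tool z down, tool y along world dir yaw(deg); tilt about tool y: + leans z axis toward tool +x"
    z=np.array([0,0,-1.]); a=np.radians(yaw); y=np.array([np.cos(a),np.sin(a),0]); x=np.cross(y,z)
    return np.stack([x,y,z],1)@R.from_euler('y',tilt,degrees=True).as_matrix()
def plan(p,Rt=None):
    T=T_tool(); 
    print("offset mm (current axes)",np.round(T[:3,:3].T@(np.array(p)-T[:3,3])*1000,1))
    if Rt is not None:
        rv=R.from_matrix(T[:3,:3].T@Rt).as_rotvec(degrees=True); print("rot deg (tool)",np.round(rv,2), "offset in new axes",np.round(Rt.T@(np.array(p)-T[:3,3])*1000,1))
def st():
    o=ctrl.get_obs(); T=T_tool(); print("t",round(o["time_s"],2),"p",np.round(o["eef_pos"],4),"F",np.round(o["wrist_force"],1),"M",np.round(o["torque"],2),"open",round(o["opening"],3),"g",round(o["grasp_force"],1)); print("x",np.round(T[:3,0],3),"y",np.round(T[:3,1],3),"z",np.round(T[:3,2],3),"q",np.round(o["q"],2))
E
python3 - <<'E'
from h import *
st(); p=ctrl.camera_params("wrist"); print(np.round(p["mount"],3),p["K"]); print(ctrl.pinch_z)
for y in (101,-79): plan([.50,-.19,.33],down(y)) 
plan([.48,-.19,.33],down(90)); plan([.48,-.19,.33],down(-90))
E
```

```text
t 0.9 p [ 0.2573 -0.5143  0.2313] F [ 0.4  0.3 -0.3] M [ 0.03 -0.01 -0.  ] open 1.001 g 0.0
x [ 0.894  0.447 -0.   ] y [ 0.447 -0.894  0.   ] z [ 0. -0. -1.] q [-1.31  0.18  1.61  0.    1.35 -0.21]
[[-0.    -0.945 -0.328  0.084]
 [ 1.     0.    -0.001  0.   ]
 [ 0.001 -0.328  0.945 -0.143]
 [ 0.     0.     0.     1.   ]] [[365.37337981   0.         272.97542363]
 [  0.         365.37337981 208.39786494]
 [  0.           0.           1.        ]]
0.0187
offset mm (current axes) [ 362.2 -181.4  -98.7]
rot deg (tool) [   0.      0.   -164.43] offset in new axes [-300.2  272.   -98.7]
offset mm (current axes) [ 362.2 -181.4  -98.7]
rot deg (tool) [ 0.   -0.   15.57] offset in new axes [ 300.2 -272.   -98.7]
offset mm (current axes) [ 344.3 -190.4  -98.7]
rot deg (tool) [   0.      0.   -153.43] offset in new axes [-222.7  324.3  -98.7]
offset mm (current axes) [ 344.3 -190.4  -98.7]
rot deg (tool) [ 0.   -0.   26.57] offset in new axes [ 222.7 -324.3  -98.7]
```

Emit:
apply_moves --moves '[{"jaw": 1, "offset": [58, -30, -30], "rot": [0, 0, 0]}, {"jaw": 1, "offset": [58, -30, -30], "rot": [0, 0, 0]}, {"jaw": 1, "offset": [58, -30, -20], "rot": [0, 0, 0]}, {"jaw": 1, "offset": [58, -30, -10], "rot": [0, 0, 0]}, {"jaw": 1, "offset": [58, -30, -10], "rot": [0, 0, 0]}]'

```text
time_s: 1.52
eef_pos: [0.433, -0.2727, 0.3215]
eef_rot: [0.0, 0.973, 0.23, 0.0]
wrist_force: [0.3, 0.1, -0.1]
opening: 1.003
grasp_force: 0.0
```

Emit:
apply_moves --moves '[{"jaw": 1, "offset": [58, -30, 0], "rot": [0, 0, 0]}, {"jaw": 1, "offset": [0, 0, 0], "rot": [0, 0, 9]}, {"jaw": 1, "offset": [0, 0, 0], "rot": [0, 0, 9]}, {"jaw": 1, "offset": [0, 0, 0], "rot": [0, 0, 0]}, {"jaw": 1, "offset": [0, 0, 0], "rot": [0, 0, 0]}]'

```text
time_s: 2.15
eef_pos: [0.4688, -0.2239, 0.3207]
eef_rot: [0.0, 0.997, 0.076, 0.0]
wrist_force: [0.2, -0.7, -0.2]
opening: 1.003
grasp_force: 0.0
```

```bash
cat > fit.py <<'E'
from h import *
def rects(W,boxes):
    B=W.reshape(-1,3); B=B[~np.isnan(B[:,0])]
    for n,lo,hi,z0,z1 in boxes:
        p=B[((B[:,:2]>lo)&(B[:,:2]<hi)).all(1)&(B[:,2]>z0)&(B[:,2]<z1)]
        if len(p)<8: print(n,len(p)); continue
        r=cv2.minAreaRect((p[:,:2]*1000).astype(np.float32)); print(n,len(p),"c",np.round(r[0],1),"sz",np.round(r[1],1),"ang",round(r[2],1),"mean",np.round(p.mean(0)*1000,1))
E
python3 - <<'E'
from fit import *
st(); im,d,W=cloud("wrist"); np.save("w1.npy",W); cv2.imwrite("pics/w1.png",im[:,:,::-1])
for t in ["pod","guard","guard_tab"]:
    for r in ctrl.outline_of("wrist",t)[:3]:
        m=r["region"]; print(t,round(r["score"],2),np.round(r["position"]),m.sum(),np.round(np.nanmedian(W[m],0),3))
lo,hi=(.38,-.27),(.62,-.13)
rects(W,[("podtop",lo,hi,.040,.050),("podside",lo,hi,.01,.050),("guardtop",lo,hi,.0695,.080),("tab",(.38,-.27),(.46,-.13),.058,.069)])
E
```

```text
t 2.15 p [ 0.4688 -0.2239  0.3207] F [ 0.2 -0.7 -0.2] M [0.01 0.05 0.01] open 1.003 g 0.0
x [0.988 0.152 0.   ] y [ 0.152 -0.988  0.   ] z [ 0. -0. -1.] q [-0.67 -0.01  1.63  0.    1.52  0.74]
pod 0.68 [170. 234.] 7549 [ 0.359 -0.117  0.047]
pod 0.6 [246.  98.] 9470 [ 0.529 -0.192  0.047]
pod 0.55 [330. 341.] 6239 [ 0.23  -0.341  0.046]
guard 0.93 [165. 262.] 2589 [ 0.331 -0.119  0.076]
guard 0.91 [245. 128.] 3640 [ 0.502 -0.192  0.076]
guard 0.86 [333. 376.] 1866 [ 0.197 -0.346  0.076]
guard_tab 0.92 [166. 263.] 2625 [ 0.331 -0.119  0.076]
guard_tab 0.73 [332. 371.] 1773 [ 0.197 -0.347  0.076]
guard_tab 0.55 [247. 129.] 3693 [ 0.502 -0.192  0.076]
podtop 5777 c [ 497.5 -187.9] sz [100.5 243. ] ang 85.2 mean [ 535.2 -187.3   45.6]
podside 6001 c [ 497.5 -187.9] sz [100.6 243. ] ang 85.2 mean [ 531.1 -185.8   44.9]
guardtop 3389 c [ 485.  -191.7] sz [105.5  52.1] ang 1.6 mean [ 503.5 -191.1   76. ]
tab 133 c [ 444.8 -192.9] sz [30.3  9.9] ang 1.5 mean [ 445.6 -193.4   67.9]
```

View pics/w1.png

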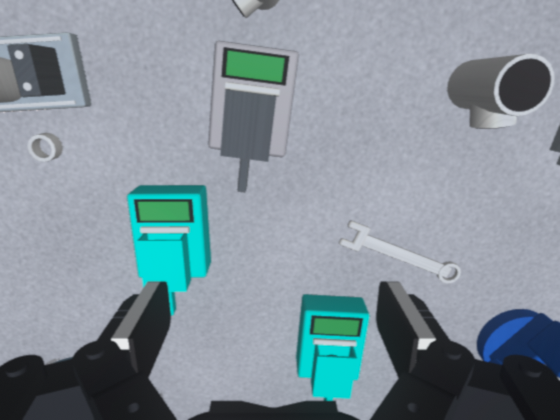

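The wrist view shows the grey pod at (252,100), with the screen at the far end and the tab at (243,175). I measured the tab at (0.445,-0.193) with a yaw of about 1.6°, and the sizes agree (10 mm wide, 52 mm guard). Next I look at the caliper.

Emit:
apply_moves --moves '[{"jaw": 1, "offset": [10, -60, -8], "rot": [0, 0, 0]}, {"jaw": 1, "offset": [10, -60, -8], "rot": [0, 0, 0]}, {"jaw": 1, "offset": [10, -60, -8], "rot": [0, 0, 0]}, {"jaw": 1, "offset": [10, -60, -8], "rot": [0, 0, 0]}, {"jaw": 1, "offset": [10, -60, -8], "rot": [0, 0, 0]}]'

```text
time_s: 2.98
eef_pos: [0.4734, 0.082, 0.3612]
eef_rot: [0.0, 0.997, 0.075, 0.0]
wrist_force: [0.5, 0.6, 0.1]
opening: 0.998
grasp_force: 0.0
```

Emit:
apply_moves --moves '[{"jaw": 1, "offset": [0, -40, 0], "rot": [0, 0, 0]}, {"jaw": 1, "offset": [0, 0, 0], "rot": [0, 0, -2.6]}, {"jaw": 1, "offset": [0, 0, 0], "rot": [0, 0, 0]}, {"jaw": 1, "offset": [0, 0, 0], "rot": [0, 0, 0]}, {"jaw": 1, "offset": [0, 0, 0], "rot": [0, 0, 0]}]'

```text
time_s: 3.6
eef_pos: [0.4678, 0.1192, 0.3607]
eef_rot: [0.0, 0.995, 0.097, -0.0]
wrist_force: [0.4, -0.2, -1.3]
opening: 1.002
grasp_force: 0.0
```

Run:
```python
from fit import *
st(); im,d,W=cloud("wrist"); np.save("w2.npy",W); cv2.imwrite("pics/w2.png",im[:,:,::-1])
for t in ["nipple","carriage","fixed_jaw"]:
    for r in ctrl.outline_of("wrist",t)[:2]:
        m=r["region"]; print(t,round(r["score"],2),np.round(r["position"]),m.sum(),np.round(np.nanmedian(W[m],0),3))
lo,hi=(.40,-.02),(.60,.30)
rects(W,[("bed",(.42,-.02),(.58,.27),.017,.027),("fin",(.42,.13),(.58,.27),.108,.118),("carr",(.42,.13),(.58,.27),.067,.080),("jaw",(.46,-.02),(.58,.065),.067,.080),("pipe",(.46,.06),(.56,.13),.061,.070)])
plan([.494,.195,.2],down(-78.7))
```

```text
t 3.6 p [0.4678 0.1192 0.3607] F [ 0.4 -0.2 -1.3] M [ 0.02 -0.03 -0.02] open 1.002 g 0.0
x [ 0.981  0.192 -0.   ] y [ 0.192 -0.981  0.   ] z [-0. -0. -1.] q [ 0.   -0.11  1.65 -0.    1.6   1.38]
nipple 0.9 [306. 138.] 697 [0.505 0.09  0.063]
carriage 0.59 [217. 122.] 3124 [0.498 0.191 0.07 ]
fixed_jaw 0.8 [348. 118.] 1102 [0.525 0.043 0.07 ]
fixed_jaw 0.65 [523. 179.] 3538 [ 0.499 -0.186  0.075]
bed 9040 c [502.1 137. ] sz [266.8 150.9] ang 85.0 mean [505.4 140.3  20.3]
fin 326 c [490.5 195.2] sz [29.4 12.2] ang 12.0 mean [491.1 195.1 110.9]
carr 1431 c [490.5 195.5] sz [49.2 50.3] ang 11.2 mean [492.7 193.9  71.1]
jaw 828 c [523.3  39.4] sz [49.1 22.3] ang 11.3 mean [523.8  39.8  70. ]
pipe 422 c [507.2  92.2] sz [46.5 46.3] ang 12.4 mean [507.2  92.2  64.7]
offset mm (current axes) [ 40.4 -69.  160.7]
rot deg (tool) [ 0.    0.   -0.17] offset in new axes [ 40.6 -68.9 160.7]
```

View pics/w2.png

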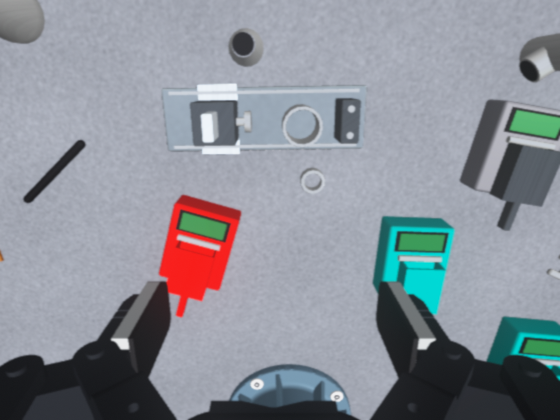

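The caliper is clear: fin (210,125), pipe (302,125), jaw (348,120). The fits match the given sizes. The yaw is about 11.7° and the fin is at (0.4905, 0.1953). The anvil-to-jaw opening is about 113 mm, so the carriage already stands at about 16 mm. Now I grip the fin.

Emit:
apply_moves --moves '[{"jaw": 1, "offset": [19, -35, 0], "rot": [0, 0, -0.6]}, {"jaw": 1, "offset": [19, -35, 44], "rot": [0, 0, 0]}, {"jaw": 1, "offset": [0, 0, 60], "rot": [0, 0, 0]}, {"jaw": 1, "offset": [0, 0, 60], "rot": [0, 0, 0]}, {"jaw": 1, "offset": [0, 0, 0], "rot": [0, 0, 0]}]'

```text
time_s: 4.42
eef_pos: [0.4872, 0.1954, 0.192]
eef_rot: [0.0, 0.995, 0.103, -0.005]
wrist_force: [0.5, 0.1, 0.4]
opening: 1.004
grasp_force: 0.0
```

Run:
```python
from fit import *
st(); plan([.4905,.1953,.077],down(-78.3))
im,d,W=cloud("wrist")
rects(W,[("fin",(.42,.13),(.58,.27),.106,.118),("pipe",(.46,.06),(.56,.13),.061,.070),("jaw",(.46,-.02),(.58,.065),.067,.080)])
```

```text
t 4.42 p [0.4872 0.1954 0.192 ] F [0.5 0.1 0.4] M [0.04 0.04 0.02] open 1.004 g 0.0
x [ 0.979  0.204 -0.011] y [ 0.204 -0.979 -0.001] z [-0.011 -0.002 -1.   ] q [0.16 0.12 1.76 0.   1.27 1.52]
offset mm (current axes) [  4.4   0.8 115. ]
rot deg (tool) [-0.03  0.62  0.07] offset in new axes [  3.2   0.8 115. ]
fin 814 c [491.2 195.2] sz [29.7 11.8] ang 11.5 mean [492.1 195.5 110.7]
pipe 1056 c [507.4  92. ] sz [47.4 47.3] ang 71.9 mean [507.9  91.9  64.4]
jaw 1888 c [524.   39.5] sz [49.8 22.5] ang 11.8 mean [524.8  40.5  69.9]
```

Emit:
apply_moves --moves '[{"jaw": 1, "offset": [2, 1, 40], "rot": [0, 0, 0]}, {"jaw": 1, "offset": [2, 0, 40], "rot": [0, 0, 0]}, {"jaw": 1, "offset": [0, 0, 34], "rot": [0, 0, 0]}, {"jaw": 1, "offset": [0, 0, 0], "rot": [0, 0, 0]}, {"jaw": 0, "offset": [0, 0, 0], "rot": [0, 0, 0]}]'

```text
time_s: 5.1
eef_pos: [0.4977, 0.1962, 0.086]
eef_rot: [-0.0, 0.995, 0.102, 0.002]
wrist_force: [-0.2, -0.2, 0.8]
opening: 0.818
grasp_force: 0.0
```

Emit:
apply_moves --moves '[{"jaw": 0, "offset": [0, 0, 0], "rot": [0, 0, 0]}, {"jaw": 0, "offset": [0, 0, 0], "rot": [0, 0, 0]}, {"jaw": 0, "offset": [0, 0, 0], "rot": [0, 0, 0]}, {"jaw": 0, "offset": [0, 0, 0], "rot": [0, 0, 0]}, {"jaw": 0, "offset": [0, 0, 0], "rot": [0, 0, 0]}]'

```text
time_s: 5.72
eef_pos: [0.4954, 0.1961, 0.0835]
eef_rot: [-0.0, 0.995, 0.103, 0.0]
wrist_force: [-2.0, -0.4, 5.9]
opening: 0.127
grasp_force: 59.9
```

Run:
```python
from fit import *
st()
```

```text
t 5.72 p [0.4954 0.1961 0.0835] F [-2.  -0.4  5.9] M [0.   0.28 0.13] open 0.127 g 59.9
x [0.979 0.204 0.001] y [ 0.204 -0.979 -0.   ] z [ 0.001  0.    -1.   ] q [0.15 0.27 1.83 0.   1.04 1.52]
```

Emit:
apply_moves --moves '[{"jaw": 0, "offset": [0, 4, -3], "rot": [0, 0, 0]}, {"jaw": 0, "offset": [0, 9, -2], "rot": [0, 0, 0]}, {"jaw": 0, "offset": [0, 10, 0], "rot": [0, 0, 0]}, {"jaw": 0, "offset": [0, 10, 0], "rot": [0, 0, 0]}, {"jaw": 0, "offset": [0, 5, 0], "rot": [0, 0, 0]}]'

```text
time_s: 6.35
eef_pos: [0.5028, 0.16, 0.0838]
eef_rot: [-0.002, 0.995, 0.102, 0.001]
wrist_force: [16.8, 11.7, -36.2]
opening: 0.128
grasp_force: 59.8
```

Emit:
apply_moves --moves '[{"jaw": 0, "offset": [0, 2, 0], "rot": [0, 0, 0]}, {"jaw": 0, "offset": [0, 2, 0], "rot": [0, 0, 0]}, {"jaw": 0, "offset": [0, 3, 0], "rot": [0, 0, 0]}, {"jaw": 0, "offset": [0, 3, 0], "rot": [0, 0, 0]}, {"jaw": 0, "offset": [0, 3, 0], "rot": [0, 0, 0]}]'

```text
time_s: 6.98
eef_pos: [0.5054, 0.148, 0.0838]
eef_rot: [-0.002, 0.995, 0.102, 0.001]
wrist_force: [17.6, 13.8, -35.5]
opening: 0.129
grasp_force: 59.8
```

Run:
```python
from fit import *
st()
im,d,W=cloud("wrist"); cv2.imwrite("pics/w3.png",im[:,:,::-1])
rects(W,[("fin",(.42,.08),(.58,.20),.106,.118),("pipe",(.46,.05),(.56,.11),.061,.0675),("carr",(.44,.08),(.58,.20),.068,.074),("jaw",(.46,-.02),(.58,.055),.067,.080)])
```

```text
t 6.97 p [0.5054 0.148  0.0838] F [ 17.6  13.8 -35.5] M [ 1.95 -2.82  0.15] open 0.129 g 59.8
x [0.979 0.203 0.002] y [ 0.204 -0.979 -0.004] z [ 0.001  0.004 -1.   ] q [0.06 0.26 1.84 0.   1.04 1.42]
fin 3331 c [505.9 144.3] sz [33.6 33.7] ang 40.0 mean [507.2 147.9 111.2]
pipe 2930 c [512.6  72. ] sz [48.2 67.2] ang 23.0 mean [513.3  77.3  64.3]
carr 4458 c [507.7 148.4] sz [37.5 50.2] ang 11.4 mean [515.2 149.8  70.9]
jaw 4360 c [524.4  39.1] sz [50.  23.4] ang 12.5 mean [525.9  40.6  69.9]
```

View pics/w3.png

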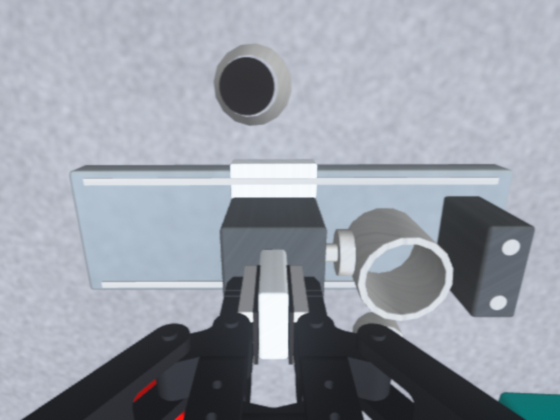

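The pipe is upright and touched by the anvil at (345,252), with the jaw at (485,255). My lift preloaded z, so I relax that and continue slowly.

Emit:
apply_moves --moves '[{"jaw": 0, "offset": [1, 1, 2], "rot": [0, 0, 0]}, {"jaw": 0, "offset": [1, 2, 2], "rot": [0, 0, 0]}, {"jaw": 0, "offset": [0, 3, 1], "rot": [0, 0, 0]}, {"jaw": 0, "offset": [0, 3, 0], "rot": [0, 0, 0]}, {"jaw": 0, "offset": [0, 3, 0], "rot": [0, 0, 0]}]'

```text
time_s: 7.65
eef_pos: [0.508, 0.1365, 0.0835]
eef_rot: [-0.002, 0.995, 0.103, -0.002]
wrist_force: [-11.1, 8.7, 14.2]
opening: 0.128
grasp_force: 67.5
```

Run:
```python
from fit import *
st()
im,d,W=cloud("wrist")
rects(W,[("carr",(.44,.07),(.58,.20),.068,.074),("jaw",(.46,-.02),(.58,.055),.067,.080)])
```

```text
t 7.65 p [0.508  0.1365 0.0835] F [-11.1   8.7  14.2] M [1.16 1.41 0.18] open 0.128 g 67.5
x [ 0.979  0.205 -0.003] y [ 0.205 -0.979 -0.003] z [-0.004  0.003 -1.   ] q [0.03 0.26 1.84 0.   1.04 1.4 ]
carr 4428 c [510.  136.7] sz [37.6 50.2] ang 11.9 mean [517.7 138.2  70.9]
jaw 4337 c [523.8  39.1] sz [50.9 23. ] ang 12.5 mean [525.7  40.4  69.9]
```

Emit:
apply_moves --moves '[{"jaw": 0, "offset": [-0.7, 3, -1], "rot": [0, 0, 0]}, {"jaw": 0, "offset": [0, 2, 0], "rot": [0, 0, 0]}, {"jaw": 0, "offset": [0, 2, 0], "rot": [0, 0, 0]}, {"jaw": 0, "offset": [0, 2, 0], "rot": [0, 0, 0]}, {"jaw": 0, "offset": [0, 0, 0], "rot": [0, 0, 0]}]'

```text
time_s: 8.32
eef_pos: [0.5094, 0.1298, 0.0836]
eef_rot: [-0.003, 0.995, 0.103, -0.001]
wrist_force: [-4.2, 19.5, 3.9]
opening: 0.129
grasp_force: 65.8
```

Run:
```python
from fit import *
st()
im,d,W=cloud("wrist"); cv2.imwrite("pics/w4.png",cv2.resize(im[180:340,200:560,::-1],None,fx=2,fy=2))
rects(W,[("carr",(.44,.07),(.58,.20),.068,.074),("jaw",(.46,-.02),(.58,.045),.067,.080)])
```

```text
t 8.32 p [0.5094 0.1298 0.0836] F [-4.2 19.5  3.9] M [2.61 0.53 0.13] open 0.129 g 65.8
x [ 0.979  0.204 -0.001] y [ 0.204 -0.979 -0.007] z [-0.003  0.007 -1.   ] q [0.02 0.26 1.84 0.01 1.04 1.38]
carr 4441 c [511.1 129.9] sz [38.3 50.2] ang 11.7 mean [519.2 131.5  70.9]
jaw 3079 c [524.5  37.9] sz [50.3 21.5] ang 9.0 mean [523.6  37.   70.1]
```

View pics/w4.png

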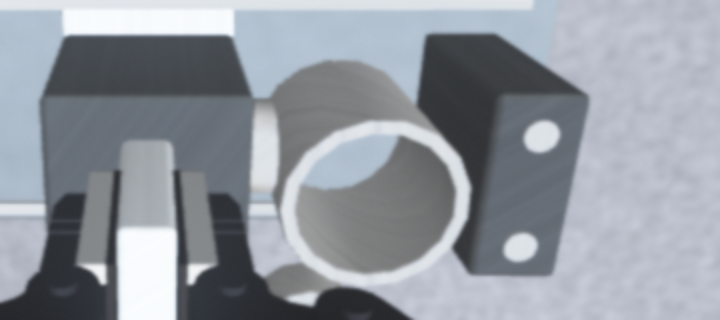

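Run:
```python
from fit import *
a=np.radians(11.8); ux=np.array([np.cos(a),np.sin(a)]); uy=np.array([-np.sin(a),np.cos(a)])
W2=np.load("w2.npy"); im,d,W4=cloud("wrist"); np.save("w4.npy",W4)
for n,W in (("w2",W2),("w4",W4)):
    B=W.reshape(-1,3); B=B[~np.isnan(B[:,0])]; q=B[:,:2]-np.array([.5238,.0394])
    X=q@ux*1000; Y=q@uy*1000; Z=B[:,2]*1000
    def pc(t,m): print(n,t,m.sum(),np.round(np.percentile(Y[m],[1,5,50,95,99]),1)) if m.sum() else print(n,t,0)
    pc("jaw top",(abs(X)<20)&(abs(Y)<16)&(Z>67)&(Z<75))
    pc("carr top",(abs(X)<24)&(Y>60)&(Y<190)&(Z>68)&(Z<75))
    pc("pipe top",(abs(X+5)<8)&(Y>15)&(Y<90)&(Z>62.5)&(Z<67))
    m=(abs(X)<14)&(Y>75 if n=="w2" else Y>50)&(Y<130)&(Z>40)&(Z<60); pc("anvil",m)
    h,e=np.histogram(Y[m],np.arange(50,130,2)); 
    for k in range(len(h)):
        if h[k]:
            s=m&(Y>=e[k])&(Y<e[k+1]); print("  ",e[k],h[k],"X",np.round([X[s].min(),X[s].max()],1),"zmax",round(Z[s].max(),1))
```

```text
w2 jaw top 672 [-10.6  -9.6   0.4  10.2  10.9]
w2 carr top 1358 [134.8 136.2 152.6 182.2 183.9]
w2 pipe top 102 [32.  32.3 73.5 78.2 78.2]
w2 anvil 198 [ 76.4 116.6 120.9 128.7 130. ]
   74 2 X [6.  6.5] zmax 55.2
   76 5 X [0.8 3.8] zmax 58.3
   78 1 X [0.4 0.4] zmax 56.8
   116 40 X [-11.8  11.7] zmax 59.2
   118 38 X [-13.1  11.8] zmax 58.6
   120 30 X [-13.2  11.8] zmax 58.8
   122 41 X [-13.1  11.8] zmax 59.4
   124 13 X [-11.7   7.6] zmax 56.5
   126 15 X [-4.6  3.6] zmax 51.1
w4 jaw top 3461 [-10.8  -9.6   0.8  10.1  10.6]
w4 carr top 4086 [ 66.6  68.   91.  114.4 115.7]
w4 pipe top 284 [15.1 15.7 55.3 57.4 57.8]
w4 anvil 932 [50.2 51.1 58.9 63.6 64.2]
   50 91 X [ 7.6 10.5] zmax 60.0
   52 103 X [4.3 8.7] zmax 59.9
   54 98 X [0.7 5.7] zmax 60.0
   56 101 X [-14.   12.3] zmax 59.9
   58 176 X [-10.2  13. ] zmax 59.0
   60 182 X [-10.1  13.2] zmax 59.1
   62 159 X [-9.8 12.9] zmax 59.1
   64 22 X [-5.1  9.1] zmax 59.3
```

The point cloud shows the anvil standing 18 mm proud when free and about 8 mm now, so it is bottomed. I back off about 4.5 mm to leave it on its spring.

Emit:
apply_moves --moves '[{"jaw": 0, "offset": [0, -2, 0], "rot": [0, 0, 0]}, {"jaw": 0, "offset": [0, -2, 0], "rot": [0, 0, 0]}, {"jaw": 0, "offset": [0, -2, 0], "rot": [0, 0, 0]}, {"jaw": 0, "offset": [0, 0, 0], "rot": [0, 0, 0]}, {"jaw": 0, "offset": [0, 0, 0], "rot": [0, 0, 0]}]'

```text
time_s: 9.05
eef_pos: [0.5092, 0.1311, 0.0835]
eef_rot: [0.0, 0.995, 0.102, -0.001]
wrist_force: [-5.1, -1.3, 3.6]
opening: 0.127
grasp_force: 65.8
```

```bash
cat > cal.py <<'E'
from fit import *
def cal():
    a=np.radians(11.8); ux=np.array([np.cos(a),np.sin(a)]); uy=np.array([-np.sin(a),np.cos(a)])
    im,d,W=cloud("wrist"); B=W.reshape(-1,3); B=B[~np.isnan(B[:,0])]; q=B[:,:2]-np.array([.5238,.0394])
    X=q@ux*1000; Y=q@uy*1000; Z=B[:,2]*1000
    def pc(t,m): print(t,m.sum(),np.round(np.percentile(Y[m],[1,5,50,95,99]),1)) if m.sum() else print(t,0)
    pc("jaw top",(abs(X)<20)&(abs(Y)<16)&(Z>67)&(Z<75))
    pc("carr top",(abs(X)<24)&(Y>60)&(Y<190)&(Z>68)&(Z<75))
    pc("pipe top",(abs(X+5)<8)&(Y>10)&(Y<66)&(Z>62.5)&(Z<67))
    return im
E
python3 - <<'E'
from cal import *
st(); cal()
E
```

```text
t 9.05 p [0.5092 0.1311 0.0835] F [-5.1 -1.3  3.6] M [-0.19  0.57  0.17] open 0.127 g 65.8
x [ 0.979  0.204 -0.002] y [ 0.204 -0.979  0.   ] z [-0.002 -0.    -1.   ] q [ 0.03  0.26  1.84 -0.    1.04  1.39]
jaw top 3435 [-10.8  -9.6   0.9  10.1  10.7]
carr top 4107 [ 68.   69.3  92.3 115.6 117. ]
pipe top 602 [10.  10.3 14.8 57.2 57.7]
```

Emit:
apply_moves --moves '[{"jaw": 0, "offset": [0, -1, 0], "rot": [0, 0, 0]}, {"jaw": 0, "offset": [0, -1, 0], "rot": [0, 0, 0]}, {"jaw": 0, "offset": [0, 0, 0], "rot": [0, 0, 0]}, {"jaw": 0, "offset": [0, 0, 0], "rot": [0, 0, 0]}, {"jaw": 0, "offset": [0, 0, 0], "rot": [0, 0, 0]}]'

```text
time_s: 9.72
eef_pos: [0.5088, 0.1326, 0.0835]
eef_rot: [0.0, 0.995, 0.102, -0.001]
wrist_force: [-5.1, -3.7, 3.2]
opening: 0.13
grasp_force: 65.8
```

Run:
```python
from cal import *
st(); cal()
```

```text
t 9.72 p [0.5088 0.1326 0.0835] F [-5.1 -3.7  3.2] M [-0.5   0.61  0.16] open 0.13 g 65.8
x [ 0.979  0.204 -0.002] y [ 0.204 -0.979  0.001] z [-0.002 -0.001 -1.   ] q [ 0.03  0.26  1.84 -0.    1.04  1.4 ]
jaw top 3420 [-10.7  -9.5   0.9  10.1  10.7]
carr top 4106 [ 69.5  70.8  93.8 117.2 118.6]
pipe top 601 [10.1 10.3 14.6 57.2 57.8]
```

The opening is now about 58.5 mm between jaw face and carriage front, so the anvil is in about 6.5–7 mm. I release and rise.

Emit:
apply_moves --moves '[{"jaw": 0.3, "offset": [0, 0, 0], "rot": [0, 0, 0]}, {"jaw": 0.5, "offset": [0, 0, 0], "rot": [0, 0, 0]}, {"jaw": 0.5, "offset": [0, 0, 0], "rot": [0, 0, 0]}, {"jaw": 0.5, "offset": [0, 0, -20], "rot": [0, 0, 0]}, {"jaw": 0.5, "offset": [0, 0, -60], "rot": [0, 0, 0]}]'

```text
time_s: 10.4
eef_pos: [0.5068, 0.1334, 0.1614]
eef_rot: [-0.0, 0.995, 0.102, -0.004]
wrist_force: [0.5, 0.2, -0.6]
opening: 0.504
grasp_force: 0.0
```

Emit:
apply_moves --moves '[{"jaw": 0.5, "offset": [0, 0, -60], "rot": [0, 0, 0]}, {"jaw": 0.5, "offset": [0, 0, -40], "rot": [0, 0, 0]}, {"jaw": 0.5, "offset": [0, 0, 0], "rot": [0, 0, 0]}, {"jaw": 0.5, "offset": [0, 0, 0], "rot": [0, 0, 0]}, {"jaw": 0.5, "offset": [0, 0, 0], "rot": [0, 0, 0]}]'

```text
time_s: 11.02
eef_pos: [0.5085, 0.1335, 0.2619]
eef_rot: [-0.0, 0.995, 0.103, -0.002]
wrist_force: [-0.3, -0.9, -0.4]
opening: 0.5
grasp_force: 0.0
```

Run:
```python
from cal import *
st(); im=cal(); cv2.imwrite("pics/w5.png",cv2.resize(im[:210,150:450,::-1],None,fx=2,fy=2))
Rt=down(-88.4,30); Rd=down(-88.4)
print(Rt.round(3))
# grasp point on tab at (.445,-.193,.063)
g=np.array([.445,-.193,.063]); 
plan(g+np.array([-.02,0,.15]),Rd)
```

```text
t 11.03 p [0.5085 0.1335 0.2619] F [-0.3 -0.9 -0.4] M [ 0.01 -0.07 -0.06] open 0.5 g 0.0
x [ 0.979  0.204 -0.003] y [ 0.204 -0.979 -0.001] z [-0.003 -0.    -1.   ] q [0.03 0.05 1.69 0.   1.41 1.4 ]
jaw top 968 [-10.8  -9.7   0.5  10.2  10.9]
carr top 2073 [ 69.9  71.5  94.  117.2 118.9]
pipe top 165 [10.3 10.7 15.5 57.4 58.2]
[[ 0.866  0.028  0.5  ]
 [ 0.024 -1.     0.014]
 [ 0.5    0.    -0.866]]
offset mm (current axes) [-148.3  302.5   49.3]
rot deg (tool) [-0.02  0.17 10.17] offset in new axes [-92.7 324.   49. ]
```

View pics/w5.png

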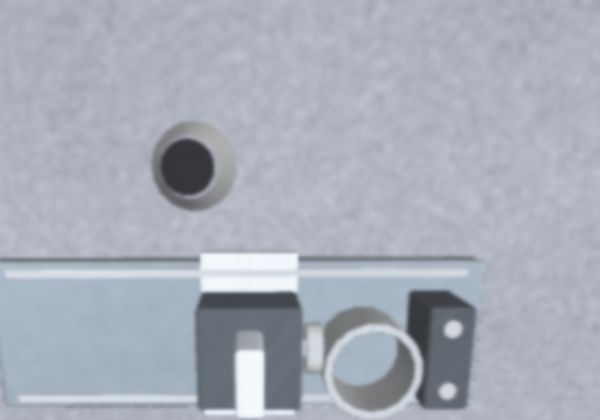

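Emit:
apply_moves --moves '[{"jaw": 0.5, "offset": [0, 0, 0], "rot": [0, 0, 10.2]}, {"jaw": 0.5, "offset": [-18, 60, 0], "rot": [0, 0, 0]}, {"jaw": 0.5, "offset": [-18, 60, 0], "rot": [0, 0, 0]}, {"jaw": 0.5, "offset": [-18, 60, 0], "rot": [0, 0, 0]}, {"jaw": 0.5, "offset": [-18, 60, 0], "rot": [0, 0, 0]}]'

```text
time_s: 11.7
eef_pos: [0.4431, -0.1093, 0.2628]
eef_rot: [-0.0, 1.0, 0.014, -0.001]
wrist_force: [0.9, 0.1, 0.7]
opening: 0.503
grasp_force: 0.0
```

Emit:
apply_moves --moves '[{"jaw": 0.5, "offset": [-10, 44, 20], "rot": [0, 0, 0]}, {"jaw": 0.5, "offset": [-10, 40, 20], "rot": [0, 0, 0]}, {"jaw": 0.5, "offset": [0, 0, 0], "rot": [0, 10, 0]}, {"jaw": 0.5, "offset": [0, 0, 0], "rot": [0, 10, 0]}, {"jaw": 0.5, "offset": [0, 0, 0], "rot": [0, 10, 0]}]'

```text
time_s: 12.32
eef_pos: [0.4264, -0.1924, 0.2232]
eef_rot: [-0.003, 0.965, 0.013, 0.261]
wrist_force: [-0.8, 1.4, -1.0]
opening: 0.501
grasp_force: 0.0
```

Emit:
apply_moves --moves '[{"jaw": 0.5, "offset": [0, 0, 0], "rot": [0, 0, 0]}, {"jaw": 0.5, "offset": [0, 0, 0], "rot": [0, 0, 0]}, {"jaw": 0.5, "offset": [0, 0, 0], "rot": [0, 0, 0]}, {"jaw": 0.5, "offset": [0, 0, 0], "rot": [0, 0, 0]}, {"jaw": 0.5, "offset": [0, 0, 0], "rot": [0, 0, 0]}]'

```text
time_s: 12.95
eef_pos: [0.4269, -0.1921, 0.2238]
eef_rot: [-0.004, 0.966, 0.014, 0.259]
wrist_force: [0.2, 0.1, 0.2]
opening: 0.501
grasp_force: 0.0
```

Run:
```python
from fit import *
st(); im,d,W=cloud("wrist"); cv2.imwrite("pics/w6.png",im[:,:,::-1])
lo,hi=(.38,-.27),(.62,-.13)
rects(W,[("guardtop",(.41,-.27),(.62,-.13),.0715,.080),("tab",(.41,-.27),(.466,-.13),.060,.073)])
z=down(-88.4,30)[:,2]
plan(np.array([.443,-.193,.062])+.0187*z,down(-88.4,30))
```

```text
t 12.95 p [ 0.4269 -0.1921  0.2238] F [0.2 0.1 0.2] M [ 0.02  0.28 -0.  ] open 0.501 g 0.0
x [0.866 0.025 0.5  ] y [ 0.029 -1.    -0.   ] z [ 0.499  0.014 -0.866] q [-1.   -0.38  2.22  0.51  1.07  0.35]
guardtop 4404 c [ 503.5 -191.4] sz [67.7 52.2] ang 1.5 mean [ 502.9 -191.3   75.9]
tab 457 c [ 447.9 -192.9] sz [35.7  8.8] ang 1.6 mean [ 447.8 -192.9   68.7]
offset mm (current axes) [-66.8   1.4 166.9]
rot deg (tool) [-0.03  0.02  0.03] offset in new axes [-66.9   1.4 166.8]
```

View pics/w6.png

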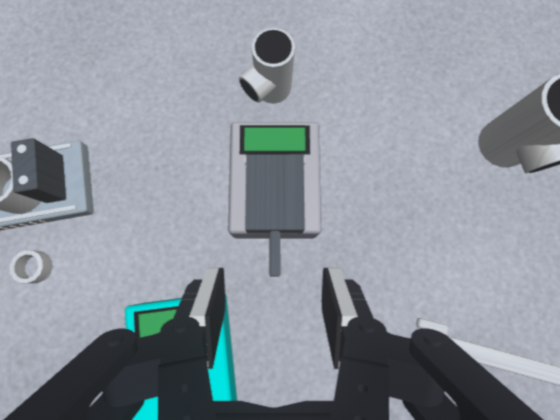

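The grey pod is at (275,180), with its tab at (275,255) between the fingers. I reduce the tilt to 20° for clearance over the turquoise pod, then compute the approach and the lifting arc.

```bash
cat > arc.py <<'E'
from fit import *
H=np.array([.541,-.1903,.050]); c,s=np.cos(np.radians(1.6)),np.sin(np.radians(1.6))
def g(th):
    t=np.radians(th); x=(-97*np.cos(t)+11*np.sin(t))/1000; z=(97*np.sin(t)+11*np.cos(t))/1000
    return H+np.array([x*c,x*s,z])
def pose(th,tilt):
    Rm=down(-88.4,tilt); return g(th)+.0187*Rm[:,2],Rm
E
python3 - <<'E'
from arc import *
p,Rm=pose(0,20); print(p,g(0)); plan(p,Rm)
k=[(0,20)]+[(10*i,20-7*i) for i in range(1,11)]
P=[pose(*a) for a in k]
for i in range(10):
    print(k[i+1],np.round(P[i][1].T@(P[i+1][0]-P[i][0])*1000,1),-7, P[i+1][0].round(3))
E
```

```text
[ 0.4504311  -0.19282982  0.04342775] [ 0.44403782 -0.1930084   0.061     ]
offset mm (current axes) [-69.6   1.5 168. ]
rot deg (tool) [-0.02 -9.98  0.03] offset in new axes [-39.5   1.4 177.5]
(10, 13) [  6.6  -0.  -14.7] -7 [ 0.452 -0.193  0.059]
(20, 6) [  7.4   0.  -14.2] -7 [ 0.456 -0.193  0.075]
(30, -1) [  8.1  -0.  -13.6] -7 [ 0.462 -0.193  0.089]
(40, -8) [  8.8   0.  -13.1] -7 [ 0.471 -0.192  0.102]
(50, -15) [  9.4  -0.  -12.5] -7 [ 0.482 -0.192  0.113]
(60, -22) [ 10.1   0.  -11.9] -7 [ 0.495 -0.192  0.122]
(70, -29) [ 10.7  -0.  -11.2] -7 [ 0.509 -0.191  0.129]
(80, -36) [ 11.2  -0.  -10.5] -7 [ 0.524 -0.191  0.132]
(90, -43) [11.7  0.  -9.8] -7 [ 0.539 -0.19   0.133]
(100, -50) [12.2 -0.  -9. ] -7 [ 0.554 -0.19   0.132]
```

Emit:
apply_moves --moves '[{"jaw": 0.5, "offset": [0, 0, 0], "rot": [0, -10, 0]}, {"jaw": 0.5, "offset": [-20, 1.4, 30], "rot": [0, 0, 0]}, {"jaw": 0.5, "offset": [-19.5, 0, 50], "rot": [0, 0, 0]}, {"jaw": 0.5, "offset": [0, 0, 40], "rot": [0, 0, 0]}, {"jaw": 0.5, "offset": [0, 0, 0], "rot": [0, 0, 0]}]'

```text
time_s: 13.62
eef_pos: [0.4291, -0.1914, 0.0944]
eef_rot: [-0.005, 0.985, 0.013, 0.171]
wrist_force: [0.7, 0.4, 0.1]
opening: 0.501
grasp_force: 0.0
```

Run:
```python
from arc import *
st(); plan(*pose(0,20))
```

```text
t 13.62 p [ 0.4291 -0.1914  0.0944] F [0.7 0.4 0.1] M [-0.05  0.16 -0.04] open 0.501 g 0.0
x [0.941 0.025 0.338] y [ 0.028 -1.    -0.006] z [ 0.337  0.015 -0.941] q [-0.87 -0.05  2.21  0.38  0.8   0.44]
offset mm (current axes) [ 2.9  2.3 55.2]
rot deg (tool) [-0.33  0.27 -0.09] offset in new axes [ 2.6  2.  55.2]
```

Emit:
apply_moves --moves '[{"jaw": 0.5, "offset": [1, 1, 25], "rot": [0, 0, 0]}, {"jaw": 0.5, "offset": [1, 0, 20], "rot": [0, 0, 0]}, {"jaw": 0.5, "offset": [0, 0, 10], "rot": [0, 0, 0]}, {"jaw": 0.5, "offset": [0, 0, 0], "rot": [0, 0, 0]}, {"jaw": 0, "offset": [0, 0, 0], "rot": [0, 0, 0]}]'

```text
time_s: 14.25
eef_pos: [0.4516, -0.1946, 0.0475]
eef_rot: [-0.002, 0.985, 0.014, 0.174]
wrist_force: [-0.1, 0.2, 0.5]
opening: 0.299
grasp_force: 0.0
```

Emit:
apply_moves --moves '[{"jaw": 0, "offset": [0, 0, 0], "rot": [0, 0, 0]}, {"jaw": 0, "offset": [0, 0, 0], "rot": [0, 0, 0]}, {"jaw": 0, "offset": [0, 0, 0], "rot": [0, 0, 0]}, {"jaw": 0, "offset": [0, 0, 0], "rot": [0, 0, 0]}, {"jaw": 0, "offset": [0, 0, 0], "rot": [0, 0, 0]}]'

```text
time_s: 14.88
eef_pos: [0.4513, -0.1929, 0.0473]
eef_rot: [-0.003, 0.985, 0.014, 0.174]
wrist_force: [-2.0, 8.4, 8.9]
opening: 0.102
grasp_force: 60.3
```

Run:
```python
from arc import *
st(); plan(*pose(0,20))
```

```text
t 14.88 p [ 0.4513 -0.1929  0.0473] F [-2.   8.4  8.9] M [ 1.03 -0.05  0.39] open 0.102 g 60.3
x [0.939 0.026 0.343] y [ 0.028 -1.    -0.002] z [ 0.342  0.012 -0.939] q [-0.82  0.1   2.18  0.43  0.67  0.4 ]
offset mm (current axes) [-2.1 -0.1  3.3]
rot deg (tool) [-0.12 -0.04 -0.01] offset in new axes [-2.1 -0.1  3.3]
```

Emit:
apply_moves --moves '[{"jaw": 0, "offset": [6.6, 0, -14.7], "rot": [0, -7, 0]}, {"jaw": 0, "offset": [7.4, 0, -14.2], "rot": [0, -7, 0]}, {"jaw": 0, "offset": [8.1, 0, -13.6], "rot": [0, -7, 0]}, {"jaw": 0, "offset": [0, 0, 0], "rot": [0, 0, 0]}, {"jaw": 0, "offset": [0, 0, 0], "rot": [0, 0, 0]}]'

```text
time_s: 15.5
eef_pos: [0.4634, -0.1925, 0.0929]
eef_rot: [-0.001, 1.0, 0.014, -0.009]
wrist_force: [0.2, 4.8, 2.2]
opening: 0.108
grasp_force: 61.4
```

Run:
```python
from arc import *
st(); plan(*pose(30,-1))
```

```text
t 15.5 p [ 0.4634 -0.1925  0.0929] F [0.2 4.8 2.2] M [ 0.79 -0.29  0.04] open 0.108 g 61.4
x [ 0.999  0.028 -0.017] y [ 0.028 -1.    -0.002] z [-0.017  0.001 -1.   ] q [-0.62  0.21  1.89 -0.01  1.06  0.92]
offset mm (current axes) [-1.1 -0.1  3.6]
rot deg (tool) [-0.09 -0.01  0.01] offset in new axes [-1.1 -0.1  3.6]
```

Forces are low, so I continue.

Emit:
apply_moves --moves '[{"jaw": 0, "offset": [8.8, 0, -13.1], "rot": [0, -7, 0]}, {"jaw": 0, "offset": [9.4, 0, -12.5], "rot": [0, -7, 0]}, {"jaw": 0, "offset": [10.1, 0, -11.9], "rot": [0, -7, 0]}, {"jaw": 0, "offset": [0, 0, 0], "rot": [0, 0, 0]}, {"jaw": 0, "offset": [0, 0, 0], "rot": [0, 0, 0]}]'

```text
time_s: 16.12
eef_pos: [0.4948, -0.1915, 0.1246]
eef_rot: [0.001, 0.981, 0.014, -0.192]
wrist_force: [-2.0, 3.9, -2.4]
opening: 0.104
grasp_force: 60.1
```

Run:
```python
from arc import *
st(); plan(*pose(60,-22))
```

```text
t 16.12 p [ 0.4948 -0.1915  0.1246] F [-2.   3.9 -2.4] M [ 0.56  0.31 -0.2 ] open 0.104 g 60.1
x [ 0.926  0.027 -0.377] y [ 0.028 -1.    -0.003] z [-0.377 -0.008 -0.926] q [-0.48  0.46  1.52 -0.18  1.5   1.11]
offset mm (current axes) [1.2 0.1 2.1]
rot deg (tool) [-0.15  0.17  0.04] offset in new axes [1.2 0.1 2.1]
```

Emit:
apply_moves --moves '[{"jaw": 0, "offset": [10.7, 0, -11.2], "rot": [0, -7, 0]}, {"jaw": 0, "offset": [11.2, 0, -10.5], "rot": [0, -7, 0]}, {"jaw": 0, "offset": [11.7, 0, -9.8], "rot": [0, -7, 0]}, {"jaw": 0, "offset": [12.2, 0, -9], "rot": [0, -7, 0]}, {"jaw": 0, "offset": [0, 0, 0], "rot": [0, 0, 0]}]'

```text
time_s: 16.75
eef_pos: [0.5553, -0.1899, 0.1327]
eef_rot: [0.005, 0.905, 0.013, -0.426]
wrist_force: [-5.5, 5.0, -2.0]
opening: 0.1
grasp_force: 62.2
```

Run:
```python
from arc import *
st(); plan(*pose(100,-50)); plan(*pose(107,-50))
im,d,W=cloud("side"); cv2.imwrite("pics/s7.png",cv2.resize(im[60:260,180:420,::-1],None,fx=3,fy=3))
```

```text
t 16.75 p [ 0.5553 -0.1899  0.1327] F [-5.5  5.  -2. ] M [ 0.45  0.33 -0.53] open 0.1 g 62.2
x [ 0.638  0.02  -0.77 ] y [ 0.028 -1.    -0.003] z [-0.77  -0.02  -0.638] q [-0.37  0.93  0.96 -0.34  2.07  1.14]
offset mm (current axes) [0.3 0.  1.4]
rot deg (tool) [-0.1   0.37  0.12] offset in new axes [0.3 0.  1.4]
offset mm (current axes) [10.6  0.1 -4.6]
rot deg (tool) [-0.1   0.37  0.12] offset in new axes [10.6  0.  -4.5]
```

View pics/s7.png

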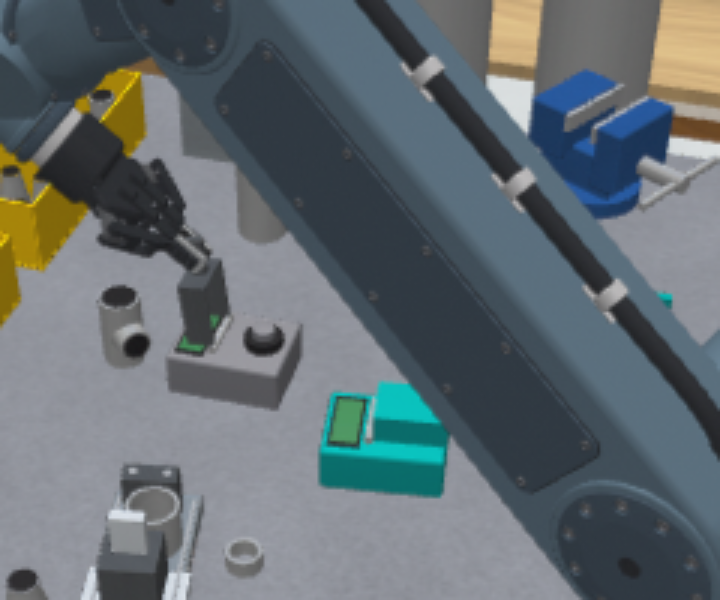

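The guard stands up and the button is exposed at (262,340). I push a little further back, release and retreat.

Emit:
apply_moves --moves '[{"jaw": 0, "offset": [5, 0, -2], "rot": [0, 0, 0]}, {"jaw": 0, "offset": [5, 0, -2.5], "rot": [0, 0, 0]}, {"jaw": 0, "offset": [0, 0, 0], "rot": [0, 0, 0]}, {"jaw": 0.4, "offset": [0, 0, 0], "rot": [0, 0, 0]}, {"jaw": 0.4, "offset": [0, 0, 0], "rot": [0, 0, 0]}]'

```text
time_s: 17.42
eef_pos: [0.5652, -0.1915, 0.1305]
eef_rot: [0.006, 0.907, 0.012, -0.422]
wrist_force: [-0.2, -0.0, 0.1]
opening: 0.4
grasp_force: 0.0
```

Emit:
apply_moves --moves '[{"jaw": 0.4, "offset": [0, 0, 0], "rot": [0, 0, 0]}, {"jaw": 0.4, "offset": [0, 0, -20], "rot": [0, 0, 0]}, {"jaw": 0.4, "offset": [0, 0, -40], "rot": [0, 0, 0]}, {"jaw": 0.4, "offset": [-30, 0, -40], "rot": [0, 0, 0]}, {"jaw": 0, "offset": [-20, 0, 0], "rot": [0, 0, 0]}]'

```text
time_s: 18.05
eef_pos: [0.6114, -0.1901, 0.2358]
eef_rot: [0.007, 0.908, 0.012, -0.42]
wrist_force: [-0.1, 0.1, 0.6]
opening: 0.194
grasp_force: 0.0
```

Emit:
apply_moves --moves '[{"jaw": 0, "offset": [0, 0, 0], "rot": [0, 10, 0]}, {"jaw": 0, "offset": [0, 0, 0], "rot": [0, 10, 0]}, {"jaw": 0, "offset": [0, 0, 0], "rot": [0, 10, 0]}, {"jaw": 0, "offset": [0, 0, 0], "rot": [0, 10, 0]}, {"jaw": 0, "offset": [0, 0, 0], "rot": [0, 10, 0]}]'

```text
time_s: 18.68
eef_pos: [0.61, -0.1902, 0.2343]
eef_rot: [0.001, 1.0, 0.013, 0.004]
wrist_force: [-0.1, 0.1, -0.5]
opening: -0.003
grasp_force: 0.0
```

Run:
```python
from arc import *
st(); B=H+np.array([-.044*c,-.044*s,0]); print(B); B[2]=.21; plan(B,down(-88.4))
```

```text
t 18.68 p [ 0.61   -0.1902  0.2343] F [-0.1  0.1 -0.5] M [0.02 0.03 0.02] open -0.003 g 0.0
x [1.    0.027 0.008] y [ 0.027 -1.     0.002] z [ 0.008 -0.002 -1.   ] q [-0.49  0.31  1.44  0.    1.38  1.05]
[ 0.49701715 -0.19152855  0.05      ]
offset mm (current axes) [-113.2   -1.8   23.4]
rot deg (tool) [ 0.12 -0.48 -0.05] offset in new axes [-113.    -1.9   24.3]
```

Emit:
apply_moves --moves '[{"jaw": 0, "offset": [-60, -1, 0], "rot": [0, 0, 0]}, {"jaw": 0, "offset": [-60, -1, 0], "rot": [0, 0, 0]}, {"jaw": 0, "offset": [-60, 0, 0], "rot": [0, 0, 0]}, {"jaw": 0, "offset": [0, 0, 0], "rot": [0, 0, 0]}, {"jaw": 0, "offset": [0, 0, 0], "rot": [0, 0, 0]}]'

```text
time_s: 19.3
eef_pos: [0.4302, -0.1934, 0.2336]
eef_rot: [0.001, 1.0, 0.013, 0.001]
wrist_force: [0.6, 0.5, -0.3]
opening: 0.004
grasp_force: 0.0
```

Run:
```python
from arc import *
st(); im,d,W=cloud("wrist"); cv2.imwrite("pics/w8.png",im[:,:,::-1])
rects(W,[("button",(.475,-.215),(.525,-.165),.048,.075),("button-hi",(.475,-.215),(.525,-.165),.053,.075),("guard",(.51,-.26),(.65,-.13),.08,.18)])
for r in ctrl.outline_of("wrist","store_top")[:3]:
    m=r["region"]; w=W[m]; print(r["score"],r["position"],m.sum(),np.nanmedian(w,0).round(4),np.nanpercentile(w[:,2],[5,50,95]).round(4))
```

```text
t 19.3 p [ 0.4302 -0.1934  0.2336] F [ 0.6  0.5 -0.3] M [ 0.03 -0.05  0.06] open 0.004 g 0.0
x [1.    0.027 0.002] y [ 0.027 -1.     0.002] z [ 0.002 -0.002 -1.   ] q [-0.68 -0.06  1.86  0.    1.34  0.87]
button 1777 c [ 497.  -191.4] sz [39.1 38.8] ang 50.2 mean [ 497.4 -191.5   60.2]
button-hi 1777 c [ 497.  -191.4] sz [39.1 38.8] ang 50.2 mean [ 497.4 -191.5   60.2]
guard 1899 c [ 553.6 -190. ] sz [18.1 52.2] ang 1.5 mean [ 555.8 -190.1  116.7]
0.61 [273.5, 105.4] 648 [ 0.4972 -0.1914  0.0658] [0.0641 0.0658 0.0671]
```

View pics/w8.png

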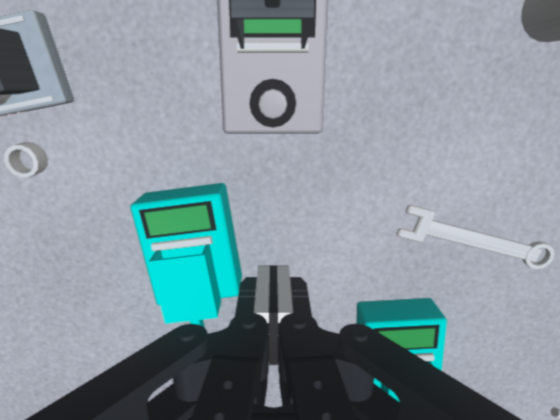

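The button shows at (272,102): centre (0.497,-0.191), top about 0.065, as expected. The guard stays up at about 107°. I press now.

Emit:
apply_moves --moves '[{"jaw": 0, "offset": [34, 0, 0], "rot": [0, 0, 0]}, {"jaw": 0, "offset": [33, 0, 38], "rot": [0, 0, 0]}, {"jaw": 0, "offset": [0, 0, 60], "rot": [0, 0, 0]}, {"jaw": 0, "offset": [0, 0, 50], "rot": [0, 0, 0]}, {"jaw": 0, "offset": [0, 0, 0], "rot": [0, 0, 0]}]'

```text
time_s: 20.02
eef_pos: [0.4943, -0.1886, 0.0802]
eef_rot: [-0.003, 1.0, 0.014, -0.004]
wrist_force: [-0.5, -0.0, 1.1]
opening: -0.002
grasp_force: 0.0
```

Emit:
apply_moves --moves '[{"jaw": 0, "offset": [0, 0, 0], "rot": [0, 0, 0]}, {"jaw": 0, "offset": [0, 0, 4], "rot": [0, 0, 0]}, {"jaw": 0, "offset": [0, 0, 3], "rot": [0, 0, 0]}, {"jaw": 0, "offset": [0, 0, 2], "rot": [0, 0, 0]}, {"jaw": 0, "offset": [0, 0, 0], "rot": [0, 0, 0]}]'

```text
time_s: 20.65
eef_pos: [0.4964, -0.1909, 0.0757]
eef_rot: [0.0, 1.0, 0.014, 0.0]
wrist_force: [-0.7, 0.3, 0.0]
opening: 0.001
grasp_force: 0.0
```

Run:
```python
from arc import *
st(); plan([.497,-.1914,.060],down(-88.4))
```

```text
t 20.65 p [ 0.4964 -0.1909  0.0757] F [-0.7  0.3  0. ] M [ 0.01  0.02 -0.05] open 0.001 g 0.0
x [1.    0.027 0.   ] y [ 0.027 -1.     0.   ] z [ 0. -0. -1.] q [-0.59  0.28  1.83  0.    1.03  0.95]
offset mm (current axes) [ 0.6  0.6 15.7]
rot deg (tool) [ 0.   -0.01 -0.03] offset in new axes [ 0.6  0.6 15.7]
```

Emit:
apply_moves --moves '[{"jaw": 0, "offset": [0, 0, 5], "rot": [0, 0, 0]}, {"jaw": 0, "offset": [0, 0, 4], "rot": [0, 0, 0]}, {"jaw": 0, "offset": [0, 0, 3], "rot": [0, 0, 0]}, {"jaw": 0, "offset": [0, 0, 2], "rot": [0, 0, 0]}, {"jaw": 0, "offset": [0, 0, 0], "rot": [0, 0, 0]}]'

```text
time_s: 21.28
eef_pos: [0.4963, -0.1908, 0.0616]
eef_rot: [-0.0, 1.0, 0.014, -0.0]
wrist_force: [-1.6, 0.9, 4.6]
opening: 0.002
grasp_force: 2.2
```

Emit:
apply_moves --moves '[{"jaw": 0, "offset": [0, 0, 1], "rot": [0, 0, 0]}, {"jaw": 0, "offset": [0, 0, 1], "rot": [0, 0, 0]}, {"jaw": 0, "offset": [0, 0, 1], "rot": [0, 0, 0]}, {"jaw": 0, "offset": [0, 0, 0], "rot": [0, 0, 0]}, {"jaw": 0, "offset": [0, 0, 0], "rot": [0, 0, 0]}]'

```text
time_s: 21.9
eef_pos: [0.4965, -0.1909, 0.0607]
eef_rot: [0.0, 1.0, 0.014, -0.0]
wrist_force: [-10.4, 4.6, 22.8]
opening: 0.002
grasp_force: 11.8
```

It bottomed: the force rose from 4.6 to 22.8 N with under 1 mm of travel. I let go and rise.

Emit:
apply_moves --moves '[{"jaw": 0, "offset": [0, 0, -5], "rot": [0, 0, 0]}, {"jaw": 0, "offset": [0, 0, -25], "rot": [0, 0, 0]}, {"jaw": 0, "offset": [0, 0, -60], "rot": [0, 0, 0]}, {"jaw": 0, "offset": [0, 0, -60], "rot": [0, 0, 0]}, {"jaw": 0, "offset": [-60, 0, -20], "rot": [0, 0, 0]}]'

```text
time_s: 22.52
eef_pos: [0.4405, -0.1945, 0.2332]
eef_rot: [0.003, 1.0, 0.015, 0.004]
wrist_force: [-1.5, -0.9, 1.1]
opening: 0.0
grasp_force: 0.0
```

Emit:
apply_moves --moves '[{"jaw": 0, "offset": [-10, -50, -50], "rot": [0, 0, 0]}, {"jaw": 0, "offset": [0, -50, -50], "rot": [0, 0, 0]}, {"jaw": 0, "offset": [0, -50, 0], "rot": [0, 0, 0]}, {"jaw": 0, "offset": [0, 0, 0], "rot": [0, 0, 0]}, {"jaw": 0, "offset": [0, 0, 0], "rot": [0, 0, 0]}]'

```text
time_s: 23.15
eef_pos: [0.4246, -0.055, 0.3158]
eef_rot: [0.0, 1.0, 0.014, -0.0]
wrist_force: [0.4, -0.2, -0.3]
opening: -0.001
grasp_force: 0.0
```

Run:
```python
from cal import *
st(); im=cal(); cv2.imwrite("pics/w9.png",im[:,:,::-1])
im,d,W=cloud("wrist"); rects(W,[("button",(.485,-.205),(.51,-.18),.053,.085),("guard",(.51,-.26),(.65,-.13),.08,.18)])
```

```text
t 23.15 p [ 0.4246 -0.055   0.3158] F [ 0.4 -0.2 -0.3] M [ 0.01 -0.03  0.03] open -0.001 g 0.0
x [ 1.     0.028 -0.   ] y [ 0.028 -1.     0.   ] z [-0. -0. -1.] q [-0.41 -0.23  1.84 -0.    1.53  1.14]
jaw top 967 [-11.2 -10.6  -0.9   9.1  10.2]
carr top 1569 [ 69.   70.   83.6 113.1 117.3]
pipe top 132 [11.6 12.  52.8 56.9 57.7]
button 582 c [ 497.3 -192.5] sz [24.2 24.9] ang 1.3 mean [ 497.7 -190.5   63.4]
guard 2671 c [ 560.6 -189.5] sz [32.7 53.2] ang 1.1 mean [ 561.4 -184.1  117.8]
```

View pics/w9.png

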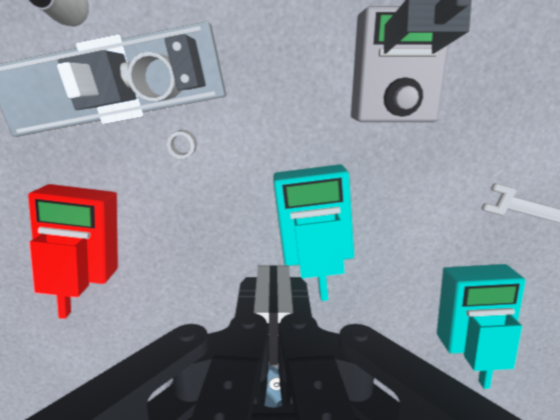

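The pipe stands nipped between the jaws at (150,75), the guard is up at (425,20), and the button is free at (403,97). Everything is as required, so I hand in.

```bash
python3 -c "
from bench import ctrl
print(ctrl.hand_in())"
```

```text
the job is handed in; nothing more can be done
None
```

I handed the job in at about 23 s: the pipe is left nipped with the anvil in about 7 mm, after I briefly drove the anvil to its stop and backed off. The guard stays up by itself at about 107°, and the button was pressed to its stop and let go.

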